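# Open the safety-capped label remover at the book-store packing bench

### The job

First lock the cleaner bottle in its bench clamp by swinging the collar's orange tab clockwise (seen from above) fully home to the green mark. Then take the red safety cap, press it down, keep it pressed while you twist it counterclockwise past its catch, lift it straight off and finish still holding it in the gripper, level and still, about 6 cm clear above the open neck; do not put it back or let it go. Leave the collar locked and the other things on the bench where they are.

Things in the scene. Friction and masses are not known exactly. Their poses are not given: they have to be found in the camera images.
- clamp: Fixed bench clamp (round dark steel foot 140 mm across and 12 mm thick, grey drum 104 mm across up to 46 mm) with a blue 68 mm bottle seated in it; it cannot move. Origin: on the bench surface on the vertical axis of clamp, collar, bottle and cap. z up; its yaw varies from run to run. Bottle shoulder at 132 mm height.
- neck (a point): Centre of the top of the white bottle neck (29 mm across), 164 mm above the bench, hidden inside the cap at first. A small grey spring stopper stands 9 mm out of it (12 mm once the cap is off). Same axes as the clamp.
- collar (a joint): Angle of the aluminium lock collar (104 mm across, heights 48 to 70 mm) about the clamp's vertical axis, rad. 0 = fully unlocked, 1.2 = locked: the tab is over the green mark, against an end stop. It grows clockwise seen from above; starts between 0 and 0.5. It turns stiffly (about 1.5 N at the tab) and stays where it is left.
- collar_tab (a point): Grip point of the collar's orange tab, 100 mm from the clamp axis and 73 mm above the bench, moving round with the collar. The tab is an upright fin pointing radially out: 14 mm thick (across the radius), from 82 to 116 mm from the axis, heights 49 to 89 mm. Pinch it across its thickness from above, or push its side.
- locked_mark (a point): Where the tab's grip point is when the collar is locked (100 mm from the axis, 73 mm above the bench). The green paint mark runs up the clamp's drum and out along a 22 mm wide tongue of its foot (13 mm high, to 122 mm from the axis) at this same bearing from the axis; the locked tab stands above it.
- cap_center (a point): Centre (half-way up) of the red push-and-turn cap: ribbed, round, 52 mm diameter, 38 mm tall, 30 g, loose body. At start it is latched on the neck, upright, its centre 158 mm and top 177 mm above the bench, its rim 7 mm above the bottle shoulder. Grip it round its upper half so the fingertips stay clear of the shoulder.
- cap: The same cap, origin at the centre of its lower rim, 19 mm below its centre; z up. At the start its yaw equals the clamp's within 3 degrees. To open: push down at least 5 mm (it bottoms on the shoulder at 7 mm; the spring needs about 8 N), keep it down and turn it counterclockwise seen from above by 60 degrees (releases from about 50; a stop comes at about 70), then lift straight up. Unpressed it turns only a few degrees and cannot be lifted.
- stopper (a joint): Travel of the spring stopper under the cap, m: 0 at the start, grows to about 0.007 as the cap is pushed fully down, about -0.003 when the cap is off.
- jar: Bystander: amber jar, 60 mm across, 85 mm tall, near the clamp, origin at its underside.
- tape_roll: Bystander: grey tape roll lying flat, 100 mm across, 48 mm tall, near the clamp, origin at its underside.
- books: Bystander: stack of books, 145 x 205 mm, 40 mm tall, origin at its underside.
- mug: Bystander: white mug, 76 mm across, 90 mm tall, origin at its underside.
- label_roll: Bystander: white label roll standing on end, 76 mm across, 55 mm tall, origin at its underside.
- scraper: Bystander: flat scraper lying on the bench, 200 mm long along its x axis.

How it is judged:
By the outcome, as a careful person would: the job done as asked, in the order asked, and still so for the second after the job is handed in, while the arm keeps its last pose, push and grip.
It also fails if it takes over 58 s, if anything falls off the work surface, if the arm or the gripper's body presses on something with over 40 N, if the wrist force passes 120 N, or if a joint passes its speed limit or range.

### The arm

A 6-joint arm with a two-finger parallel gripper is mounted at the origin on the work surface. World frame = base frame: x ahead of the robot, y to its left, z up, the work surface at z = 0. Lengths are in m, angles in rad, forces in N, time in s.
With the tool pointing down it reaches from about 0.3 to 0.775 m from the base axis. Payload 14.6 kg.
Tool frame: the origin (TCP) lies at the very end of the fingers, on their centre line; the grasp point (between the pads) lies 19 mm behind it (ctrl.hold_point_z is the distance from the TCP to the grasp point, in m); x points along the fingers, y is the direction in which the jaws open and shut, and the axes are right-handed (so a half turn about x gives the same grasp; the last joint's range is limited). The gripper opens to 94 mm and grips with 3 to 60 N. Pads are 16 mm wide; open, the fingers measure 119 mm over their backs; the gripper's body (75 mm by 177 mm) begins 78 mm behind the grasp point.
Start: joints at [1.264, 0.3, 1.521, -0, 1.321, -0.067], TCP at [0.131, 0.534, 0.205] pointing down, gripper open.
Joint ranges: [-3.03, 3.03], [-0.79, 2.21], [0.23, 2.52], [-1.04, 4.18], [0, 3.07], [-2.55, 2.55]. Speed limits (rad/s): [2.22, 2.22, 2.57, 3.14, 3.14, 3.14].

### API

Orientations are given as [roll, pitch, yaw] about the fixed x, y, z axes, in that order (R = Rz(yaw) Ry(pitch) Rx(roll)).
In Python, from station import get_obs, camera, ticket, ctrl gives the robot as it stands.
- The arm moves only by the tool step_arm, never from a script. Its argument "motion" is a list that holds one entry, the list of rows, each a list of 6 numbers: the shift along the tool's x, y, z in m, then the turn, a rotation vector about the tool's x, y, z in degrees. A call has 1 to 12 rows; each row shifts and turns the commanded pose from where the row before left it, along the tool's axes as they then stand; what a row does not reach is not made up. A row lasts 1/8 s, in which the tool goes at most 62.5 mm and 10.7 degrees, less where a joint would pass 70% of its speed; a pose out of reach is approached as far as the arm can. A call is refused whole if a number of a shift passes 0.0625 or a number of a turn 10.7, either way. A call with a gripper value outside its range is refused whole. "fingers" is the finger opening in m, from 0 to 0.094, set as the call begins (left out, the last holds). The fingers move at their own pace and stop on an object; "squeeze" is the grip in N (left out, the last holds). Time passes only in rows, so rows that do not move let the fingers close. It gives the time, the measured TCP pose, the force and the opening at its end, in the units of the state.
- get_obs(): the state, without advancing time (a new reading comes with each control period).
- camera(name): name is "scene" or "side" or "wrist"; returns a dict with "pixels" (420x560x3 uint8, red, green, blue), "fx", "fy", "cx", "cy" (pixels), "k1" (the pictures are not rectified: a ray, as slopes to the right and down, at radius r is drawn at 1 + k1 r^2 times it, then the intrinsics apply), "extrinsics" (4x4, takes a point from world to camera coordinates); the wrist camera has in their place "T_tool_cam" (4x4, takes a point from camera to tool coordinates, whose origin is the TCP and whose axes are the tool frame's). Camera axes: x right, y up, looking along -z (the intrinsics and any distortion apply to the point x, -y, -z); pixel columns grow to the right and rows downward; lengths in m; the calibration is good to about 2 mm. A picture is of the moment at which its call begins: read the wrist's pose just before it. There is no depth.
- ticket.hand_in(): hands the job in, once; it reports no verdict.
The state is a dict: "time_s": time; "qpos": joint angles; "joint_vel": joint speeds; "tau": joint torques, N m; "ee_pos": TCP position; "eef_rot": TCP orientation; "force": force on the tool from outside, world axes, zero at the start; "moment": the same for the moment, N m; "grip_width": finger opening in m.
Only numpy, scipy, OpenCV 4.12 (cv2) and the standard library are available. Lean on these libraries where they do the work, as an engineer would, in place of code of your own. Each camera call takes 0.05 s, during which the arm holds its last target.

## Working session

There is one attempt and no reset: what is moved stays moved. The work goes in short steps, Python scripts to look and compute and a tool call to move; the robot and the scene stay as the last step left them, time stands still between calls to the robot, and variables do not carry over. Pictures are saved under pics/ and viewed, and the job is handed in when it is done.

Besides the shell and the picture viewer there is one more tool, called as name(argument=value, ...) on one line, values as JSON. step_arm: Moves the arm, as the interface text tells. Its arguments: {"type":"object","properties":{"motion":{"type":"array","items":{"type":"array","items":{"type":"array","items":{"type":"number"}}}},"fingers":{"type":"number"},"squeeze":{"type":"number"}},"required":["motion"]}

```bash
mkdir -p pics; ls
python3 - <<'E'
from station import get_obs, camera, ticket, ctrl
import cv2
o=get_obs();print(o, ctrl.hold_point_z)
for n in ["scene","side","wrist"]:
    c=camera(n);cv2.imwrite(f"pics/{n}0.png",c["pixels"][:,:,::-1])
    print(n,{k:(v.tolist() if hasattr(v,'tolist') else v) for k,v in c.items() if k!="pixels"})
E
```

```text
pics
{'time_s': 0.0, 'qpos': array([ 1.26439495e+00,  3.00457575e-01,  1.52160074e+00, -1.55044500e-05,
        1.32072263e+00, -6.66238254e-02]), 'joint_vel': array([ 3.75601350e-05,  1.72290352e-03,  1.28528988e-03, -3.26954213e-04,
        2.89966410e-04, -1.07977743e-03]), 'tau': array([ 2.36655571e-03, -5.31807518e+01, -3.52739561e+01,  7.09346076e-02,
        2.43303092e-02, -9.79320271e-05]), 'ee_pos': array([0.13055322, 0.53399492, 0.20488544]), 'eef_rot': array([-1.62478286,  1.56960794, -1.86455656]), 'force': array([-0.13514509,  0.15007231, -0.66973572]), 'moment': array([ 0.03520802, -0.01053815, -0.05207385]), 'grip_width': 0.09407383665428923} 0.0188
scene {'fx': 418.24275332915516, 'fy': 418.24275332915516, 'cx': 281.98645361796, 'cy': 207.8167203599864, 'k1': -0.04646210055787751, 'extrinsics': [[0.8296950572078375, 0.557901714294681, -0.018756045210524576, -0.45637031506979386], [-0.41741526647141186, 0.6423760243385238, 0.6427422023421462, 0.14705828114233183], [0.37063541029087255, -0.5254509687326576, 0.7658529049996666, -1.8352726014564769], [0.0, 0.0, 0.0, 1.0]
[... 178 characters left out ...]
.29410590422783817, 5.034929444995382e-05, 0.512139602266179], [0.16234612934495168, -0.527442768830345, 0.8339351652828242, -0.20656678396173872], [-0.24523869948162336, 0.7970607522058182, 0.5518624263071885, -1.4095345090161813], [0.0, 0.0, 0.0, 1.0]]}
wrist {'fx': 297.79981363251295, 'fy': 297.79981363251295, 'cx': 280.467940723768, 'cy': 210.811534076688, 'k1': 0.020404289876209458, 'T_tool_cam': [[-0.000355298174378658, 0.2708961981872339, -0.9626084996357069, -0.17945216655832943], [0.9999997526190132, -0.00048811487133507294, -0.000506463998180526, 0.0005266107822251564], [-0.0006070626955715435, -0.9626084414504023, -0.27089595774634295, -0.07889717510572893], [0.0, 0.0, 0.0, 1.0]]}
```

View pics/scene0.png

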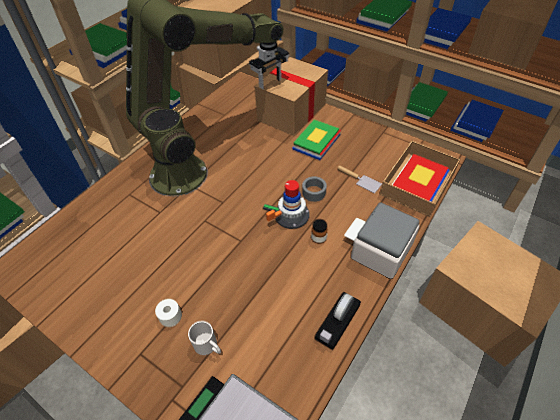

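View pics/side0.png

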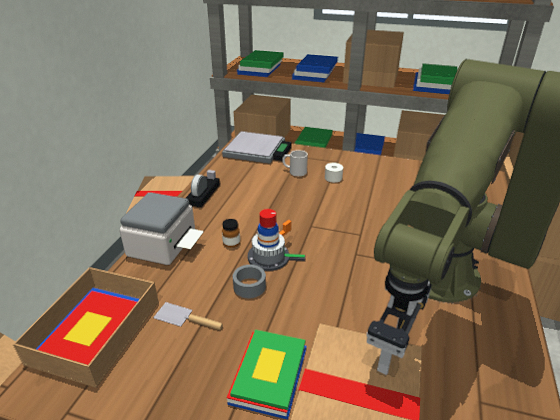

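View pics/wrist0.png

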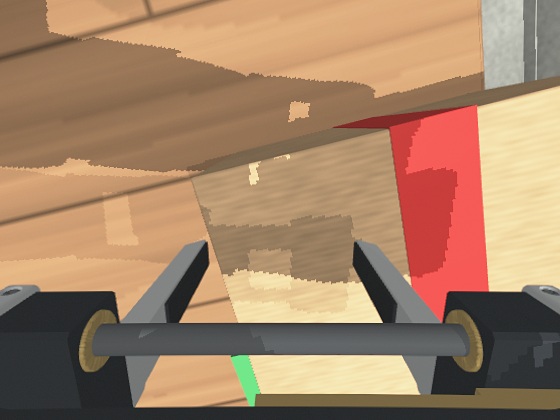

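The scene view shows the clamp near (292,205) with the cap at (292,187). In the side view the cap is at (268,218), with the orange tab at (287,227) and the green tongue at (295,257). I'll zoom in next.

```bash
cat > h.py <<'E'
import numpy as np, cv2
from scipy.spatial.transform import Rotation as Rot
def K(c): return np.array([[c["fx"],0,c["cx"]],[0,c["fy"],c["cy"]],[0,0,1.]])
def ext(c,o=None):
    if "extrinsics" in c: return np.array(c["extrinsics"])
    T=np.eye(4);T[:3,:3]=Rot.from_euler("xyz",o["eef_rot"]).as_matrix();T[:3,3]=o["ee_pos"]
    return np.linalg.inv(T@np.array(c["T_tool_cam"]))
F=np.diag([1,-1,-1.])
def proj(c,E,P):
    P=np.atleast_2d(P).astype(float);R=F@E[:3,:3];t=F@E[:3,3]
    return cv2.projectPoints(P,cv2.Rodrigues(R)[0],t,K(c),np.array([c["k1"],0,0,0.]))[0][:,0]
def ray(c,E,uv):
    n=cv2.undistortPoints(np.array([[uv]],float),K(c),np.array([c["k1"],0,0,0.]))[0,0]
    d=E[:3,:3].T@F@np.array([n[0],n[1],1]);o=-E[:3,:3].T@E[:3,3];return o,d
def atz(c,E,uv,z):
    o,d=ray(c,E,uv);return o+d*(z-o[2])/d[2]
E
python3 - <<'E'
import cv2
s=cv2.imread("pics/scene0.png");cv2.imwrite("pics/s1.png",cv2.resize(s[165:245,240:345],None,fx=7,fy=7,interpolation=cv2.INTER_CUBIC))
s=cv2.imread("pics/side0.png");cv2.imwrite("pics/d1.png",cv2.resize(s[200:305,210:315],None,fx=5.7,fy=5.7,interpolation=cv2.INTER_CUBIC))
E
```

```text
(no output)
```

View pics/s1.png

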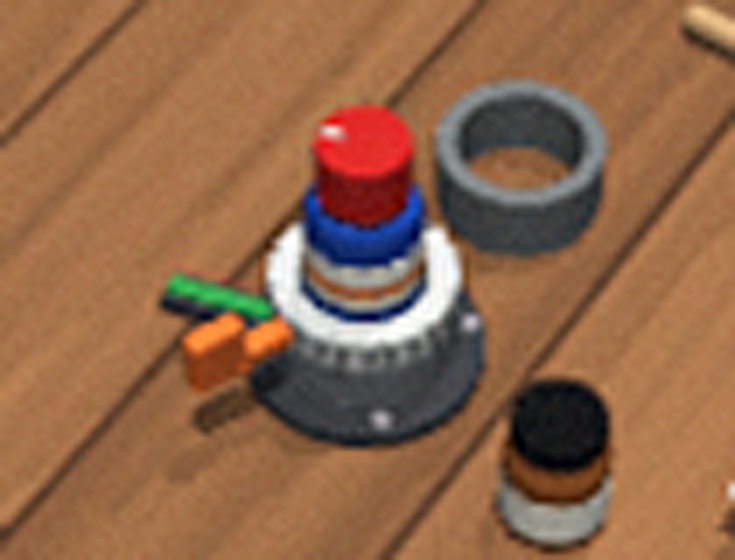

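View pics/d1.png

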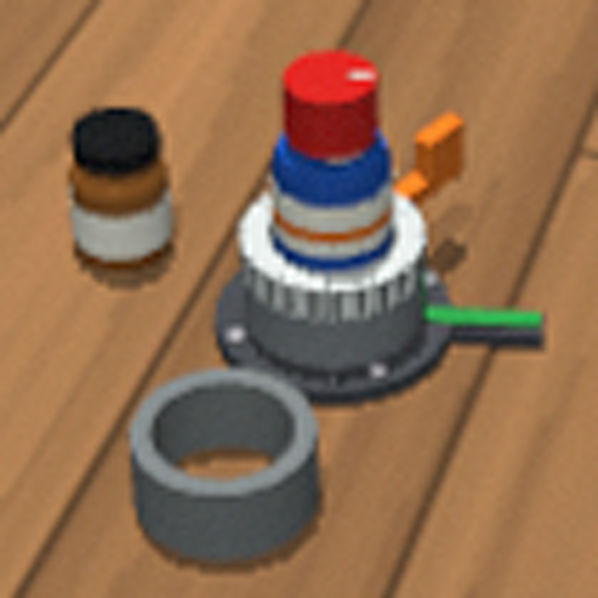

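Run:
```python
from h import *
from station import get_obs, camera
cs=camera("scene");cd=camera("side");Es=ext(cs);Ed=ext(cd)
def S(u,v):return (240+(u+.5)/7-.5,165+(v+.5)/7-.5)
def D(u,v):return (210+(u+.5)/5.7-.5,200+(v+.5)/5.7-.5)
for n,s,d,z in [("captop",S(364,141),D(331,78),.177),("tabtop",S(214,333),D(440,128),.089),("tongue end",S(172,282),D(541,320),.013)]:
    print(n,atz(cs,Es,s,z).round(4),atz(cd,Ed,d,z).round(4))
# collar top ring extents
from scipy.optimize import minimize
# silhouette fit of cap in both images
from scipy.spatial import ConvexHull
def mask(c):
    p=c["pixels"].astype(int);return ((p[...,0]>110)&(p[...,1]<60)&(p[...,2]<60)).astype(np.uint8)
def syn(c,E,x,y):
    th=np.linspace(0,2*np.pi,60);P=np.vstack([np.c_[x+.026*np.cos(th),y+.026*np.sin(th),0*th+z] for z in(.139,.177)])
    h=cv2.convexHull((proj(c,E,P)).astype(np.float32))[:,0];return h.min(0),h.max(0)
for c,E,b in((cs,Es,(260,165,330,230)),(cd,Ed,(240,195,300,240))):
    m=mask(c);ys,xs=np.nonzero(m[b[1]:b[3],b[0]:b[2]]);xs+=b[0];ys+=b[1]
    print("red",xs.min(),xs.max(),ys.min(),ys.max())
    p=atz(c,E,(0,0),.177)
    for q in [(atz(cs,Es,S(364,141),.177)+atz(cd,Ed,D(331,78),.177))/2]: print(q,syn(c,E,q[0],q[1]))
# jar, tape
print("jar top",atz(cs,Es,S(559,424),.085),atz(cd,Ed,D(115,143),.085))
print("tape top",atz(cs,Es,S(522,145),.048),atz(cd,Ed,D(225,432),.048))
print("cap mark",atz(cs,Es,S(330,131),.177),atz(cd,Ed,D(363,75),.177))
```

```text
captop [0.5432 0.0794 0.177 ] [0.5426 0.0793 0.177 ]
tabtop [ 0.5075 -0.0135  0.089 ] [ 0.5063 -0.0131  0.089 ]
tongue end [0.4268 0.0541 0.013 ] [0.426  0.0511 0.013 ]
red 267 298 180 219
[0.54289826 0.07934137 0.177     ] (array([284.43466, 179.59138], dtype=float32), array([298.55258, 196.81364], dtype=float32))
red 260 275 209 227
[0.54289826 0.07934137 0.177     ] (array([259.19012, 208.65779], dtype=float32), array([275.93686, 228.07994], dtype=float32))
jar top [0.69250156 0.03710331 0.085     ] [0.68615678 0.05233278 0.085     ]
tape top [0.55639143 0.22823478 0.048     ] [0.55316434 0.23133875 0.048     ]
cap mark [0.52419848 0.07570374 0.177     ] [0.52679535 0.07135814 0.177     ]
```

Run:
```python
from h import *
from station import get_obs
o=get_obs();R=Rot.from_euler("xyz",o["eef_rot"]).as_matrix();print(R.round(3));print(np.degrees(np.arctan2(R[1,2],R[0,2])))
```

```text
[[-0.     0.237  0.971]
 [-0.     0.971 -0.237]
 [-1.    -0.001 -0.   ]]
-13.737496405301512
```

step_arm(motion=[[[-0.06,0,0,0,0,0],[0,-0.04,0.045,0,0,0],[0,-0.04,0.045,0,0,0],[0,-0.04,0.045,0,0,0],[0,-0.04,0.045,0,0,0],[0,-0.04,0.045,0,0,0],[0,-0.04,0.045,0,0,0],[0,-0.04,0.045,0,0,0],[0,-0.04,0.045,0,0,0],[0,-0.04,0.045,0,0,0],[0,-0.04,0.045,0,0,0],[0,-0.043,0.045,0,0,0]]], fingers=0.05)

```text
time_s: 1.75
ee_pos: [0.5071, -0.0155, 0.2655]
eef_rot: [0.624, 1.571, 0.384]
force: [0.4, 0.5, 0.5]
grip_width: 0.0501
```

step_arm(motion=[[[0,0,0,9.7,0,0],[0,0,0,9.7,0,0],[0,0,0,9.7,0,0],[0,0,0,9.7,0,0],[0,0,0,9.7,0,0],[0,0,0,9.7,0,0],[0,0,0,9.7,0,0],[0,0,0,9.7,0,0],[0,0,0,9.7,0,0],[0,0,0,9.7,0,0],[0,0,0,0,0,0]]])

```text
time_s: 3.12
ee_pos: [0.5062, -0.0136, 0.2654]
eef_rot: [-1.491, 1.571, 2.86]
force: [0.6, -0.2, 1.2]
grip_width: 0.0498
```

```bash
cat > look.py <<'E'
import sys,pickle
from h import *
from station import get_obs, camera
o=get_obs();c=camera("wrist");pickle.dump((o,c),open("w.pkl","wb"));cv2.imwrite(f"pics/{sys.argv[1]}.png",c["pixels"][:,:,::-1])
R=Rot.from_euler("xyz",o["eef_rot"]).as_matrix()
print(o["time_s"],o["ee_pos"].round(4),o["qpos"].round(3),o["grip_width"],o["force"].round(2),"zbear",np.degrees(np.arctan2(R[1,2],R[0,2])).round(2));print(R.round(4))
E
python3 look.py w1
```

```text
3.125 [ 0.5062 -0.0136  0.2654] [-0.099  0.161  1.552  0.     1.429  0.262] 0.04984943398870168 [ 0.65 -0.16  1.25] zbear -110.68
[[-2.000e-04  9.356e-01 -3.532e-01]
 [ 1.000e-04 -3.532e-01 -9.356e-01]
 [-1.000e+00 -2.000e-04  0.000e+00]]
```

View pics/w1.png

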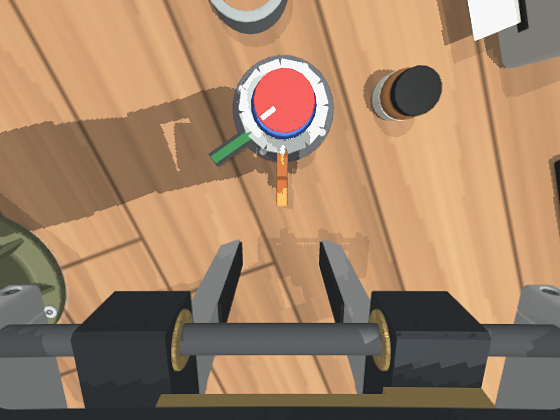

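The wrist view shows the tab pointing straight down the image. It runs from (282,160) to (282,205). The cap top is at (285,100) and the green tongue end is at (217,158). I'll refine from these.

Run:
```python
from h import *
import pickle
o,c=pickle.load(open("w.pkl","rb"));E=ext(c,o)
A=np.array([.5429,.0793])
def P(b,r,z):b=np.radians(b);return [A[0]+r*np.cos(b),A[1]+r*np.sin(b),z]
print(proj(c,E,[[*A,.177],P(-111.2,.082,.089),P(-111.2,.116,.089),P(-167,.122,.013)]).round(1))
p=c["pixels"];cv2.imwrite("pics/w1z.png",cv2.resize(p[45:215,190:350,::-1],None,fx=3.5,fy=3.5,interpolation=cv2.INTER_CUBIC))
hsv=cv2.cvtColor(p,cv2.COLOR_RGB2HSV).astype(int)
red=((hsv[...,0]<5)|(hsv[...,0]>175))&(hsv[...,1]>120)&(hsv[...,2]>150)
red[:,:200]=0;red[:,350:]=0;red[150:]=0
ys,xs=np.nonzero(red);print("cap px",xs.min(),xs.max(),ys.min(),ys.max(), xs.mean(),ys.mean())
th=np.linspace(0,6.28,100);q=proj(c,E,np.c_[A[0]+.026*np.cos(th),A[1]+.026*np.sin(th),0*th+.177]);print(q.min(0),q.max(0))
gr=(hsv[...,0]>50)&(hsv[...,0]<75)&(hsv[...,1]>110);gr[:,300:]=0;gr[220:]=0;gr[:120]=0
ys,xs=np.nonzero(gr);g=np.array([atz(c,E,(x,y),.013) for x,y in zip(xs,ys)])
d=g[:,:2]-A;r=np.hypot(*d.T);b=np.degrees(np.arctan2(d[:,1],d[:,0]));
for lo,hi in((.07,.085),(.085,.1),(.1,.115)):
    k=(r>lo)&(r<hi);print(lo,k.sum(),np.median(b[k]),b[k].min(),b[k].max(),r.max())
```

```text
[[282.4 101.7]
 [281.1 180.1]
 [280.9 207.4]
 [210.9 161.1]]
cap px 254 314 68 132 284.3614944463144 99.28172332547963
[251.58714691  67.86540041] [313.16094337 133.61678997]
0.07 87 -167.24558176390437 -171.64611623432566 -162.7800757686799 0.11843592150111205
0.085 88 -167.3289636542299 -171.05481231907848 -163.59569223360884 0.11843592150111205
0.1 85 -167.12074523985098 -170.13553194706142 -164.20454868202125 0.11843592150111205
```

View pics/w1z.png

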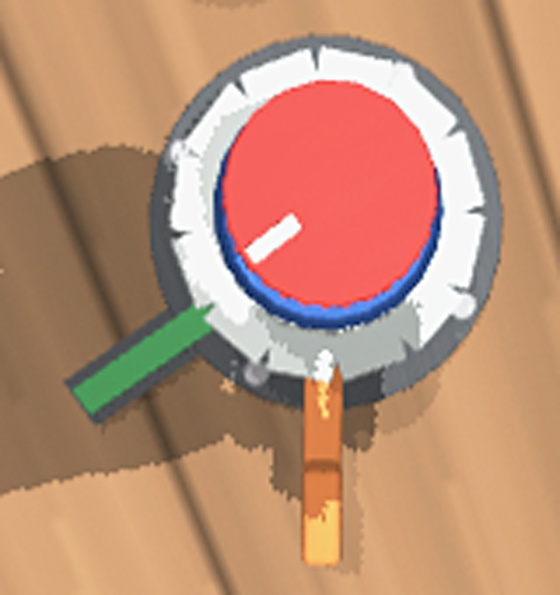

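step_arm(motion=[[[0.04,0.001,0,1,0,0],[0.05,0,0,0,0,0],[0.05,0,0,0,0,0],[0.04,0,0,0,0,0],[0.027,0,0,0,0,0],[0,0,0,0,0,0]]])

```text
time_s: 3.92
ee_pos: [0.5062, -0.0139, 0.057]
eef_rot: [-1.293, 1.567, 3.043]
force: [-0.2, 0.4, 0.5]
grip_width: 0.0502
```

step_arm(motion=[[[0,0,0,0,0,0],[0,0,0,0,0,0],[0,0,0,0,0,0],[0,0,0,0,0,0],[0,0,0,0,0,0]]], fingers=0, squeeze=15)

```text
time_s: 4.55
ee_pos: [0.5073, -0.014, 0.0588]
eef_rot: [1.768, 1.57, -0.182]
force: [-1.0, 0.3, 4.6]
grip_width: 0.0137
```

```bash
python3 look.py w2
```

```text
4.55 [ 0.5073 -0.014   0.0588] [-0.1    0.384  1.783 -0.     0.974  0.28 ] 0.013712216511911792 [-1.    0.35  4.61] zbear -111.73
[[ 5.000e-04  9.289e-01 -3.703e-01]
 [-1.000e-04 -3.703e-01 -9.289e-01]
 [-1.000e+00  4.000e-04 -1.000e-04]]
```

View pics/w2.png

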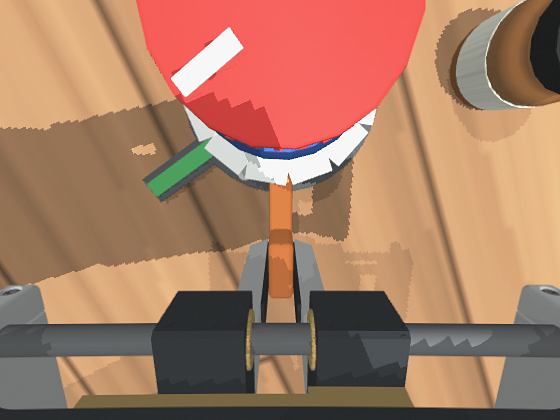

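step_arm(motion=[[[0,-0.0087,-0.0004,5,0,0],[0,-0.0087,-0.0004,5,0,0],[0,-0.0087,-0.0004,5,0,0],[0,-0.0087,-0.0004,5,0,0],[0,-0.0087,-0.0004,5,0,0],[0,-0.0087,-0.0004,5,0,0],[0,-0.0087,-0.0004,5,0,0],[0,-0.0087,-0.0004,5,0,0],[0,-0.0087,-0.0004,5,0,0],[0,-0.0087,-0.0004,5,0,0],[0,0,0,0,0,0]]])

```text
time_s: 5.98
ee_pos: [0.4491, 0.0479, 0.0588]
eef_rot: [-0.102, 1.57, -2.926]
force: [-4.5, 0.1, 7.9]
grip_width: 0.0138
```

```bash
python3 look.py w3
```

```text
5.975 [0.4491 0.0479 0.0588] [ 0.025  0.276  1.934 -0.     0.932  1.278] 0.013840594124234546 [-4.53  0.06  7.95] zbear -161.78
[[-4.000e-04  3.127e-01 -9.499e-01]
 [-1.000e-04 -9.499e-01 -3.127e-01]
 [-1.000e+00 -0.000e+00  4.000e-04]]
```

View pics/w3.png

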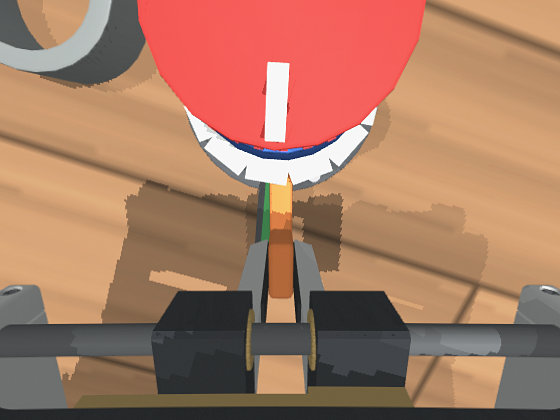

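The tab moved with the gripper, and the green mark is now just to its left at (265,215). About 5° remain.

step_arm(motion=[[[0,-0.007,-0.0002,4,0,0],[0,-0.0035,0,2,0,0],[0,0,0,0,0,0],[0,0,0,0,0,0]]])

```text
time_s: 6.52
ee_pos: [0.4467, 0.057, 0.0588]
eef_rot: [1.486, 1.569, -1.441]
force: [-1.7, -8.5, 6.2]
grip_width: 0.0143
```

```bash
python3 look.py w4
```

```text
6.525 [0.4467 0.057  0.0588] [ 0.046  0.273  1.938 -0.002  0.93   1.404] 0.01428471527428533 [-1.72 -8.46  6.2 ] zbear -167.72
[[ 2.000e-04  2.127e-01 -9.771e-01]
 [-1.400e-03 -9.771e-01 -2.127e-01]
 [-1.000e+00  1.400e-03  1.000e-04]]
```

View pics/w4.png

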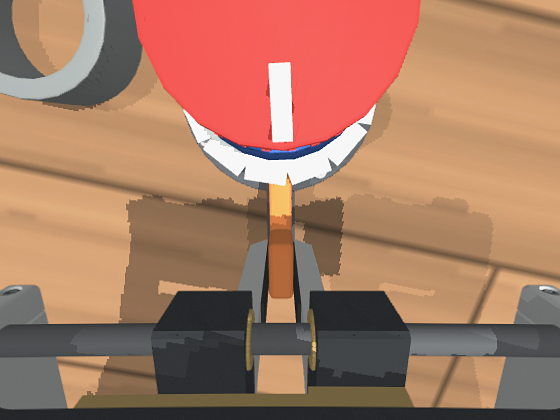

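step_arm(motion=[[[0,-0.0015,0,0,0,0],[0,0,0,0,0,0],[0,0,0,0,0,0]]])

```text
time_s: 6.95
ee_pos: [0.4467, 0.0572, 0.0588]
eef_rot: [1.57, 1.567, -1.357]
force: [-0.4, -21.2, 5.5]
grip_width: 0.014
```

step_arm(motion=[[[0,0,0,0,0,0],[0,0,0,0,0,0],[0,0,0,0,0,0],[0,0,0,0,0,0]]], fingers=0.06)

```text
time_s: 7.45
ee_pos: [0.4463, 0.0593, 0.0584]
eef_rot: [-0.389, 1.571, 2.967]
force: [0.3, 0.9, 0.6]
grip_width: 0.0504
```

step_arm(motion=[[[-0.03,0,0,0,0,0],[-0.05,0,0,0,0,0],[-0.06,0,0,0,0,0],[-0.06,0,0,0,0,0],[-0.02,0,0,0,0,0],[0,0,0,0,0,0]]], fingers=0.094)

```text
time_s: 8.2
ee_pos: [0.4467, 0.0593, 0.2794]
eef_rot: [2.992, 1.568, 0.064]
force: [-0.6, -0.2, 0.2]
grip_width: 0.0939
```

```bash
python3 look.py w5
python3 - <<'E'
from h import *
import pickle
o,c=pickle.load(open("w.pkl","rb"));E=ext(c,o)
A=np.array([.5437,.0789])
p=c["pixels"]
hsv=cv2.cvtColor(p,cv2.COLOR_RGB2HSV).astype(int)
red=((hsv[...,0]<5)|(hsv[...,0]>175))&(hsv[...,1]>120)&(hsv[...,2]>120)
red[:,:200]=0;red[:,380:]=0;red[170:]=0
ys,xs=np.nonzero(red);print("cap px",xs.min(),xs.max(),ys.min(),ys.max())
th=np.linspace(0,6.28,100);q=proj(c,E,np.c_[A[0]+.026*np.cos(th),A[1]+.026*np.sin(th),0*th+.177]);print(q.min(0),q.max(0))
def P(b,r,z):b=np.radians(b);return [A[0]+r*np.cos(b),A[1]+r*np.sin(b),z]
print(proj(c,E,[P(-167.2,.082,.089),P(-167.2,.116,.089),P(-167.2,.122,.013)]).round(1))
E
```

```text
8.2 [0.4467 0.0593 0.2794] [0.051 0.022 1.671 0.    1.446 1.407] 0.09393363376035543 [-0.62 -0.17  0.24] zbear -167.73
[[ 2.400e-03  2.125e-01 -9.772e-01]
 [ 2.000e-04 -9.772e-01 -2.125e-01]
 [-1.000e+00  4.000e-04 -2.400e-03]]
cap px 254 310 72 133
[253.49611916  72.05321814] [311.84663862 134.20813998]
[[282.6 179. ]
 [282.8 205.3]
 [282.4 196.7]]
```

View pics/w5.png

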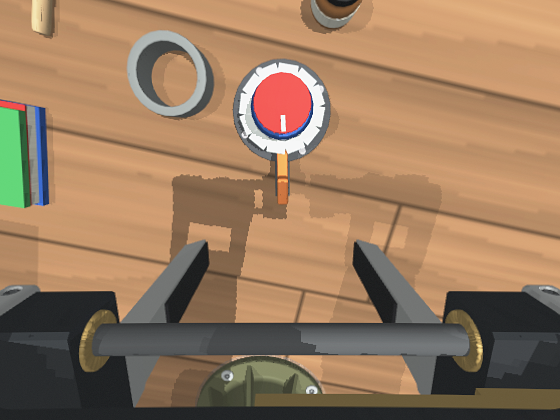

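step_arm(motion=[[[0,0,-0.05,0,0,0],[0,0.0005,-0.049,0,0,0],[0,0,0,0,0,0],[0.05,0,0,0,0,0],[0.045,0,0,0,0,0],[0.035,0,0,0,0,0],[0,0,0,0,0,0],[0,0,0,0,0,0]]])

```text
time_s: 9.25
ee_pos: [0.5433, 0.0797, 0.1497]
eef_rot: [2.997, 1.57, 0.069]
force: [0.4, 0.3, 0.6]
grip_width: 0.0938
```

```bash
python3 look.py w6
python3 - <<'E'
from station import camera
import cv2
for n,b in(("scene",(225,130,345,240)),("side",(200,150,330,290))):
    p=camera(n)["pixels"][b[1]:b[3],b[0]:b[2],::-1];cv2.imwrite(f"pics/{n}6.png",cv2.resize(p,None,fx=4,fy=4,interpolation=cv2.INTER_CUBIC))
E
```

```text
9.25 [0.5433 0.0797 0.1497] [ 0.079  0.349  1.591 -0.     1.201  1.436] 0.09379229471234364 [0.44 0.29 0.62] zbear -167.74
[[ 1.300e-03  2.124e-01 -9.772e-01]
 [ 1.000e-04 -9.772e-01 -2.124e-01]
 [-1.000e+00  2.000e-04 -1.300e-03]]
```

View pics/w6.png

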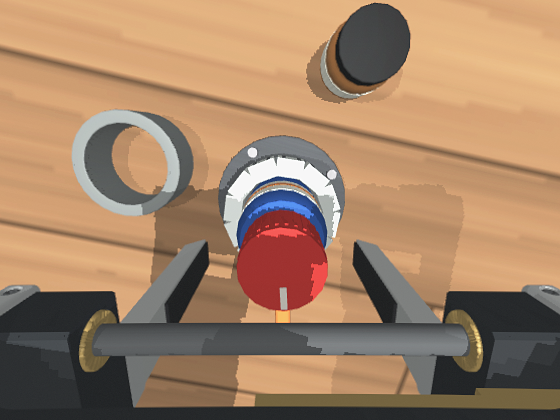

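View pics/side6.png

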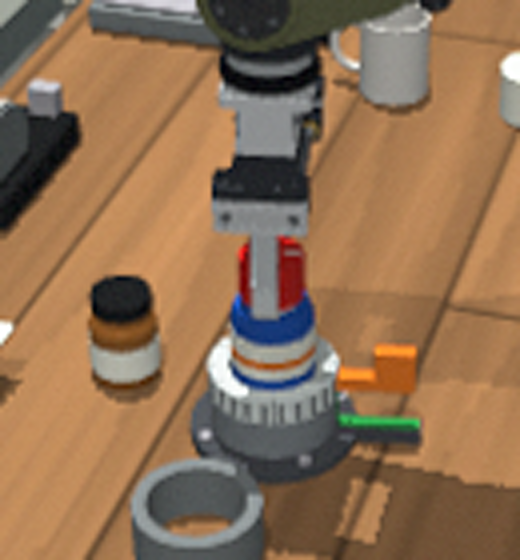

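The cap is centred between the fingers, at about (283,262) in the wrist view. The tab stands over the green tongue in the side view. Next is the grip.

step_arm(motion=[[[0,0,0,0,0,0],[0,0,0,0,0,0],[0,0,0,0,0,0],[0,0,0,0,0,0],[0,0,0,0,0,0],[0,0,0,0,0,0]]], fingers=0, squeeze=45)

```text
time_s: 10.15
ee_pos: [0.5432, 0.0795, 0.1485]
eef_rot: [1.664, 1.571, -1.263]
force: [0.1, -2.3, 1.5]
grip_width: 0.0504
```

step_arm(motion=[[[0.003,0,0,0,0,0],[0.002,0,0,0,0,0],[0.001,0,0,0,0,0],[0,0,0,0,0,0],[0,0,0,0,0,0]]])

```text
time_s: 10.78
ee_pos: [0.5434, 0.0796, 0.143]
eef_rot: [2.763, 1.57, -0.165]
force: [-2.8, -3.0, 8.2]
grip_width: 0.0505
```

step_arm(motion=[[[0.001,0,0,0,0,0],[0.001,0,0,0,0,0],[0,0,0,0,0,0],[0,0,0,0,0,0]]])

```text
time_s: 11.28
ee_pos: [0.5434, 0.0796, 0.1414]
eef_rot: [2.805, 1.57, -0.123]
force: [-4.8, -2.7, 11.8]
grip_width: 0.0503
```

```bash
python3 look.py w7
```

```text
11.275 [0.5434 0.0796 0.1414] [ 0.079  0.358  1.599 -0.     1.183  1.436] 0.0503448804101654 [-4.84 -2.75 11.84] zbear -167.74
[[ 1.300e-03  2.123e-01 -9.772e-01]
 [-2.000e-04 -9.772e-01 -2.123e-01]
 [-1.000e+00  4.000e-04 -1.200e-03]]
```

step_arm(motion=[[[0.0005,0,0,-5,0,0],[0,0,0,-5,0,0],[0,0,0,-5,0,0],[0,0,0,-5,0,0],[0,0,0,0,0,0]]])

```text
time_s: 11.95
ee_pos: [0.5438, 0.0798, 0.1414]
eef_rot: [2.706, 1.568, 0.129]
force: [-1.9, -1.7, 14.7]
grip_width: 0.05
```

```bash
python3 look.py w8;python3 -c "
from station import get_obs;print(get_obs()['moment'])"
```

```text
11.95 [0.5438 0.0798 0.1414] [0.079 0.358 1.599 0.    1.182 1.085] 0.05004290854477588 [-1.86 -1.67 14.74] zbear -147.66
[[ 2.500e-03  5.349e-01 -8.449e-01]
 [ 3.000e-04 -8.449e-01 -5.349e-01]
 [-1.000e+00  1.100e-03 -2.300e-03]]
[-0.26793559  0.71988166  0.13500004]
```

View pics/w8.png

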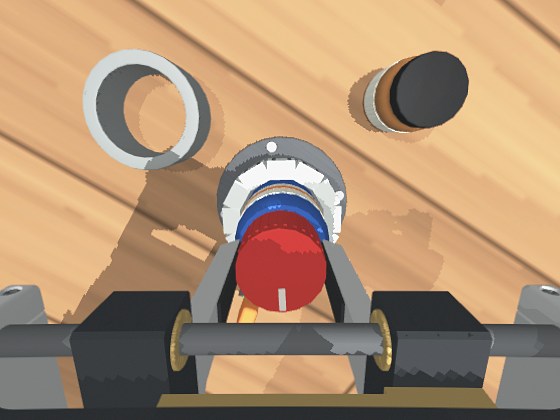

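The white cap stripe at (282,298) stays aligned with the gripper, so the cap is turning. I'll continue.

step_arm(motion=[[[0,0,0,-5,0,0],[0,0,0,-5,0,0],[0,0,0,-5,0,0],[0,0,0,-5,0,0],[0,0,0,-5,0,0],[0,0,0,-5,0,0],[0,0,0,-5,0,0],[0,0,0,-5,0,0],[0,0,0,-3,0,0],[0,0,0,0,0,0]]])

```text
time_s: 13.25
ee_pos: [0.5442, 0.0795, 0.1415]
eef_rot: [1.793, 1.567, -0.034]
force: [0.1, -3.4, 13.6]
grip_width: 0.0508
```

```bash
python3 look.py w9;python3 -c "
from station import get_obs;print(get_obs()['moment'])"
```

```text
13.25 [0.5442 0.0795 0.1415] [ 0.079  0.358  1.599 -0.     1.181  0.335] 0.050773331657193686 [ 0.12 -3.43 13.62] zbear -104.7
[[ 3.400e-03  9.673e-01 -2.538e-01]
 [-1.000e-04 -2.538e-01 -9.673e-01]
 [-1.000e+00  3.300e-03 -7.000e-04]]
[-0.70063495  0.17859706  0.06203785]
```

View pics/w9.png

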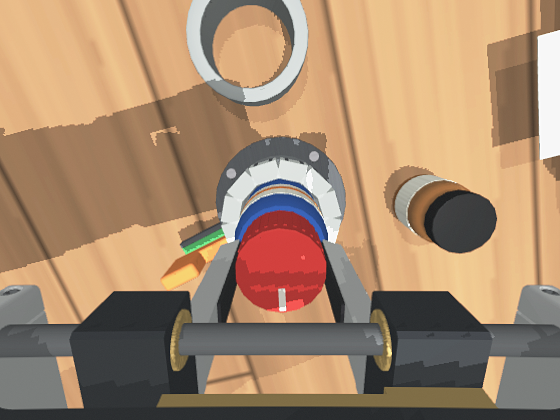

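step_arm(motion=[[[-0.003,0,0,0,0,0],[-0.004,0,0,0,0,0],[-0.005,0,0,0,0,0],[-0.006,0,0,0,0,0],[0,0,0,0,0,0]]])

```text
time_s: 13.92
ee_pos: [0.5436, 0.0794, 0.1582]
eef_rot: [1.544, 1.569, -0.285]
force: [2.7, -3.8, 3.0]
grip_width: 0.0505
```

step_arm(motion=[[[-0.01,0,0,0,0,0],[-0.015,0,0,0,0,0],[-0.015,0,0,0,0,0],[-0.015,0,0,0,0,0],[-0.012,0,0,0,0,0],[-0.008,0,0,0,0,0],[0,0,0,0,0,0],[0,0,0,0,0,0]]])

```text
time_s: 14.92
ee_pos: [0.543, 0.0797, 0.2324]
eef_rot: [-1.241, 1.57, -3.069]
force: [-0.1, -0.3, -0.4]
grip_width: 0.0507
```

```bash
python3 look.py w10
python3 - <<'E'
from station import camera
import cv2
for n,b in(("scene",(225,130,345,240)),("side",(200,150,330,290))):
    p=camera(n)["pixels"];cv2.imwrite(f"pics/{n}10f.png",p[:,:,::-1]);p=p[b[1]:b[3],b[0]:b[2],::-1];cv2.imwrite(f"pics/{n}10.png",cv2.resize(p,None,fx=4,fy=4,interpolation=cv2.INTER_CUBIC))
E
```

```text
14.925 [0.543  0.0797 0.2324] [0.079 0.278 1.486 0.    1.379 0.336] 0.05074149126103485 [-0.08 -0.28 -0.43] zbear -104.74
[[-8.000e-04  9.671e-01 -2.544e-01]
 [-1.000e-04 -2.544e-01 -9.671e-01]
 [-1.000e+00 -8.000e-04  3.000e-04]]
```

View pics/w10.png

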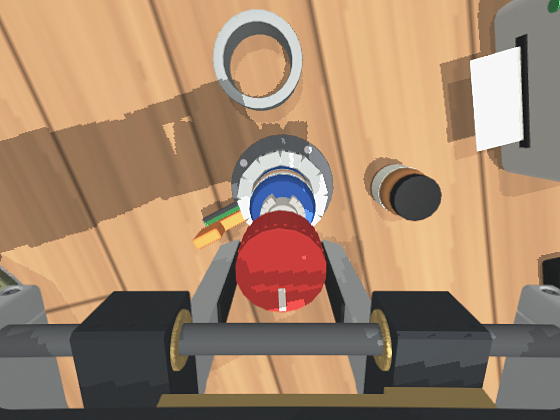

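View pics/side10.png

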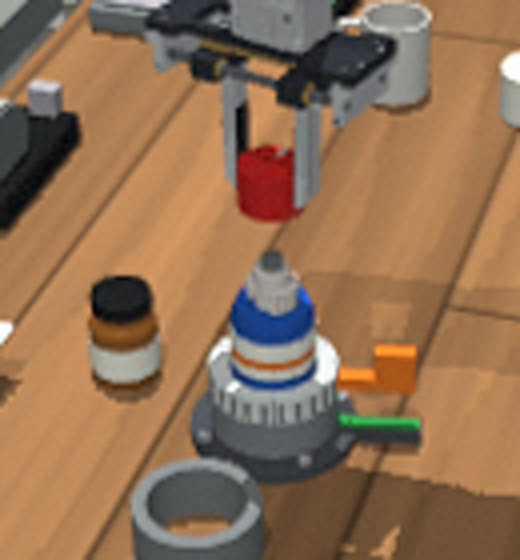

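View pics/scene10.png

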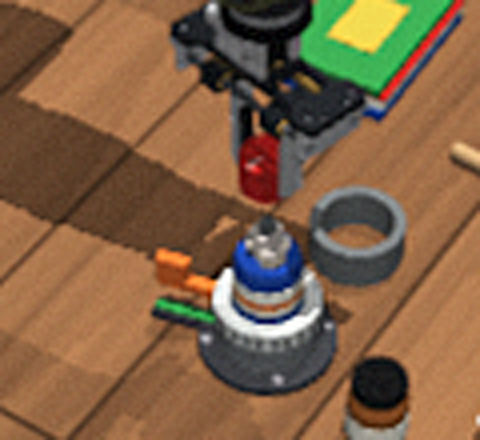

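The cap is off, with the neck and stopper visible. The collar looks aligned with the green mark, so I'll check it numerically along with the cap height.

Run:
```python
from h import *
from station import camera
from scipy.spatial import ConvexHull
A=np.array([.5436,.0795])
def box(b):
    b=np.radians(b);u=np.array([np.cos(b),np.sin(b)]);v=np.array([-u[1],u[0]])
    return [[*(A+r*u+s*v),z] for r in(.082,.116) for s in(-.007,.007) for z in(.049,.089)]
for n in("scene","side"):
    c=camera(n);E=ext(c);p=c["pixels"]
    h=cv2.cvtColor(p,cv2.COLOR_RGB2HSV).astype(int)
    ctr=proj(c,E,[[.446,.057,.073]])[0].astype(int)
    m=(h[...,0]>6)&(h[...,0]<16)&(h[...,1]>200)&(h[...,2]>100);mm=np.zeros_like(m);mm[ctr[1]-12:ctr[1]+12,ctr[0]-14:ctr[0]+14]=1;m&=mm
    ys,xs=np.nonzero(m);print(n,"tab bbox",xs.min(),xs.max(),ys.min(),ys.max())
    for b in(-161,-164,-167,-170):
        q=proj(c,E,box(b));print(b,q.min(0).round(1),q.max(0).round(1))
    th=np.linspace(0,6.28,60)
    for z in(.214,.224,.234):
        q=proj(c,E,np.c_[.543+.026*np.cos(th),.0797+.026*np.sin(th),0*th+z]);print("rim",z,q.min(0).round(1),q.max(0).round(1))
    r=((h[...,0]<5)|(h[...,0]>175))&(h[...,1]>150)&(h[...,2]>60);k=proj(c,E,[[.543,.0797,.24]])[0].astype(int)
    w=np.zeros_like(r);w[k[1]-18:k[1]+18,k[0]-10:k[0]+10]=1;ys,xs=np.nonzero(r&w);print("cap",xs.min(),xs.max(),ys.min(),ys.max())
```

```text
scene tab bbox 264 277 194 204
-161 [262.3 193.7] [272.1 204.6]
-164 [262.7 192.6] [272.5 203.8]
-167 [263.1 191.5] [272.9 203. ]
-170 [263.7 190.5] [273.4 202.2]
rim 0.214 [284.4 172.5] [298.7 182.9]
rim 0.224 [284.3 170.6] [298.8 180.9]
rim 0.234 [284.3 168.6] [298.8 179. ]
cap 285 294 163 180
side tab bbox 284 303 236 247
-161 [292.7 233.9] [303.8 246.5]
-164 [292.9 234.9] [303.8 247.5]
-167 [292.8 235.7] [303.8 248.6]
-170 [292.6 236.5] [303.8 249.8]
rim 0.214 [258.9 198.8] [275.8 208. ]
rim 0.224 [258.8 196.1] [275.8 205.2]
rim 0.234 [258.7 193.3] [275.8 202.4]
cap 259 273 186 204
```

Run:
```python
from h import *
p=cv2.imread("pics/w5.png");h=cv2.cvtColor(p,cv2.COLOR_BGR2HSV).astype(int)
m=(h[...,0]>5)&(h[...,0]<22)&(h[...,1]>190)
for y in range(178,206,4):
    xs=np.nonzero(m[y,260:300])[0]+260;print(y,xs.min() if len(xs) else 0,xs.max() if len(xs) else 0)
cv2.imwrite("pics/w5z.png",cv2.resize(p[90:220,230:340],None,fx=4.5,fy=4.5,interpolation=cv2.INTER_CUBIC))
a=cv2.imread("pics/side6.png");b=cv2.imread("pics/side10.png");print(np.abs(a.astype(int)-b)[340:450,330:430].mean())
```

```text
178 0 0
182 0 0
186 0 0
190 0 0
194 0 0
198 0 0
202 0 0
3.7018787878787878
```

View pics/w5z.png

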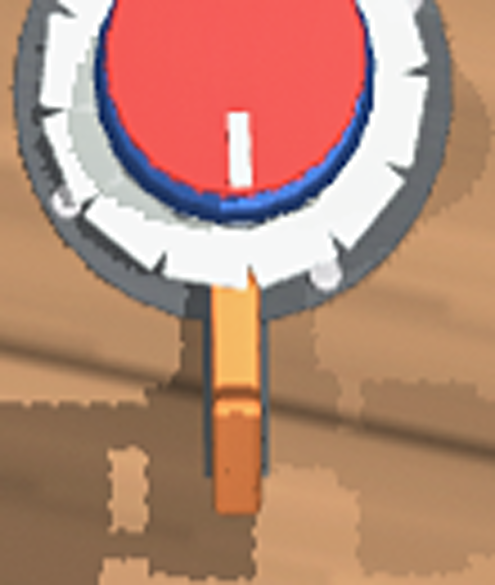

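Run:
```python
from station import get_obs, ticket
o=get_obs();print(o["time_s"],o["ee_pos"],abs(o["joint_vel"]).max(),o["force"],o["grip_width"]);print(ticket.hand_in())
```

```text
15.175 [0.5430975  0.07969262 0.2326913 ] 0.0021008805917358056 [ 0.540359    0.33887405 -0.47542111] 0.05036130826630151
the job is handed in; nothing more can be done
None
```

The collar is locked and the red cap is off, held level and still in the gripper above the open neck. I handed the job in at about 15 s of the 58 s allowed.

- **Collar:** I pinched the orange tab and swung it about 56° clockwise until it pushed back with about 21 N, then released it. In the wrist picture taken after release, the tab is centred on the green-marked tongue to within a pixel or so. It looks the same in the side view after the cap came off.
- **Cap:** I gripped it at 45 N and pressed it about 7 mm, with about 12–15 N at the wrist. I kept it pressed while turning it 63° counterclockwise, and its white stripe followed the gripper. It then lifted straight off, and the stopper is now visible in the open neck.
- **Final hold:** The cap's lower rim is at about 224 mm, roughly 6 cm above the neck top. The tool is within 0.1° of vertical, the joints are still, the fingers read 50.4 mm and the wrist force is under 1 N.
- **Bystanders:** I touched none of them. The jar and tape roll look unmoved in the last pictures; I did not measure the others.

**Weak checks:** My colour-based check of the tab angle in the scene and side views was only good to a few degrees. I relied on the wrist picture and the end-stop force instead. Early on, the wrist camera and the fixed cameras disagreed by about 1.5 mm on the clamp axis, which is within their calibration, so I used a blend of the two.

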